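# Close up the pasta sheeter behind its stop button

### The job

The rollers of the pasta sheeter have been wiped and its finger guard still stands open. Press the mushroom stop button in until it latches and take the finger off it, then push the guard gently down until it is fully shut over the rollers, and only then turn the stop button clockwise until it springs out again, so that the machine is ready to start. Work with light pushes of the fingertips, without squeezing the button hard, leave the start button alone and do not shift or pick up the things standing round the machine.

Things in the scene. Friction and masses are not known exactly. Their poses are not given: they have to be found in the camera images.
- sheeter: Countertop pasta machine, fixed, steel; body 190 mm deep, 182 mm wide; a chute at the front reaches 162 mm from the centre. Origin: centre of its underside on the worktop; x points from its front to its back (front on the robot's side), y to its left seen from the front, z up. The cheeks beside the rollers end 166 mm up. A grey unit stands at each end, centred at y = +151 and -151 mm.
- finger_guard (a joint): Finger guard, slotted steel flap 176 mm wide, 5 mm thick, 125 mm from hinge to edge plus a 15 mm lip 70 mm wide mid-edge; hinged at the machine's back, along its y. 0 = shut, level towards the front; 1.5 rad = upright. Starts at 1.15 to 1.4. Friction hinge: stays where left, moved by about 2 N near the edge. To shut it, push its upper (back) face forward and down.
- guard_hinge (a point): Middle of the guard's hinge line, 68 mm behind the machine's centre and 170 mm above the worktop; axes parallel to the machine's.
- guard_edge (a point): Middle of the guard's free edge, on its upper (back) face, 125 mm from the hinge; moves with the guard (z = outward normal of the upper face, -x = from the hinge towards the edge).
- controls: Control unit: the grey end box (150 mm deep, 118 wide, top 118 mm up) with a black top panel; at the machine's y = +151 or -151 mm, which one varies. It carries the stop button, 30 mm in front of its centre, and the start button, 42 mm behind it. Origin: centre of its underside; axes parallel to the machine's.
- stop_twist (a joint): Clockwise turn (seen from above) of the stop button's head in rad, 0 to 1.2, sprung back to 0. With the button latched in, turning lifts it 5 mm per rad; from about 0.5 rad on it springs right out, at the latest when the finger leaves it. Takes about 2 N against the side of the wing, 18 mm from the axis.
- stop_top (a point): Top of the stop button, on its axis, mid-top of its wing: 163 mm above the worktop when out, 157 when latched in. About 4 N starts it down; past 3 to 4 mm it snaps in by itself, 6 mm in all, and stays. The head is a grey mushroom 58 mm across with an upright wing across it, 50 mm long, 11 wide, 18 above mid-dome. Site turns with the head: x along the wing (the machine's x at rest), y across, z up.
- start_top (a point): Top of the start button, a small flat round button 25 mm across, level with the steel collar 36 mm across round it; 122 mm above the worktop. To be left alone.
- start_button (a joint): Depth of the start button in m: 0 = out, 0.004 = pressed.
- gearbox: Gearbox at the other end: a grey box of the same size, with vent slots on top and a thickness dial on its front; not used. Origin: centre of its underside.
- spice_b: Bystander: spice jar with a black cap, 41 mm across, 105 mm high, in front of the machine's end unit on its -y side; origin at the centre of its underside.
- honey_jar: Bystander: honey jar with a black lid, 63 mm across, 94 mm high, beyond the +y end of the machine.
- dip_pot: Bystander: small clear plastic tub 64 x 86 x 26 mm, beyond the -y end of the machine.
- teaspoon_a: Bystander: teaspoon, 130 mm long, lying by the -y end of the machine.
- pepper_mill: Bystander: wooden pepper mill, 58 mm across, 170 mm high, on the left-hand worktop.

How it is judged:
By the outcome, as a careful person would: the job done as asked, in the order asked, and still so for the second after the job is handed in, with the robot touching nothing.
It also fails if it takes over 64 s, if anything falls off the work surface, if the arm or the gripper's body presses on something with over 40 N, if the wrist force passes 120 N, or if a joint passes its speed limit or range.

### The arm

A 6-joint arm with a two-finger parallel gripper is mounted at the origin on a cart in front of the work surface, level with it; the furniture and walls round the work are solid. World frame = base frame: x ahead of the robot, y to its left, z up, the work surface at z = 0. Lengths are in mm, angles in rad, forces in N, time in s.
With the tool pointing down it reaches from about 275 to 825 mm from the base axis. Payload 5.2 kg.
Tool frame: the origin (TCP) lies at the very end of the fingers, on their centre line; the grasp point (between the pads) lies 19 mm behind it; z points along the fingers, y is the line along which they close (so a half turn about z gives the same grasp; the last joint's range is limited). The gripper opens to 93 mm and grips with 3 to 60 N. Pads are 15 mm wide; open, the fingers measure 128 mm over their backs; the gripper's body (75 mm by 188 mm) begins 65 mm behind the grasp point.
Start: joints at [-1.406, 0.259, 1.535, -0, 1.348, -0.203], TCP at [197.781, -513.213, 218.653] pointing down, gripper open.
Joint ranges: [-3.14, 3.14], [-0.91, 2.08], [0.19, 2.58], [-1.22, 4.36], [0.22, 2.71], [-3.12, 3.12]. Speed limits (rad/s): [2.57, 2.57, 3.14, 3.14, 3.14, 3.14].

### API

Orientations are given as [roll, pitch, yaw] about the fixed x, y, z axes, in that order (R = Rz(yaw) Ry(pitch) Rx(roll)).
In Python, from bench import robot gives the robot as it stands. The module is installed in compiled form; this text tells all that it offers. Calls block until the motion is done:
- robot.move_ptp(position, orientation): joint-space move of the TCP to a pose.
- robot.move_linear(position, ori=None, speed=150, f_stop=None): straight line of the TCP; ori=None keeps the orientation; speed is the mean speed in mm/s. With f_stop (N) it stops when the force on the tool has changed by that much, and returns True; else False.
- robot.move_j(angles): joint-space move.
- robot.move_gripper(opening): opening from 0.0 (shut) to 1.0 (fully open); the grip force is fixed at half the most; returns when the fingers have stopped.
- robot.sleep(seconds).
- robot.inverse_kinematics(position, orientation): joint angles nearest the present ones, or None.
- robot.get_image(name): name is "side" or "top"; returns a dict with "img" (400x640x3 uint8, blue, green, red), "fovy" (degrees; the focal length in pixels is half the picture's height over the tangent of half this angle, whatever the lens; pixels are square), "cx", "cy" (the principal point, pixels), "k1" (the pictures are not rectified: a ray, as slopes to the right and down, at radius r is drawn at 1 + k1 r^2 times it, then the intrinsics apply), "eye" and "orientation" of the camera in the world. Camera axes: x right, y down, z forward; pixel columns grow to the right and rows downward; lengths in mm; the calibration is good to about 2 mm. A picture is of the moment at which its call begins. There is no depth.
A pose or a line that the arm cannot do raises robot.MotionError and nothing moves.
- robot.hand_in(): hands the job in; it is judged then, once.
Readings, each from a call of its own:
- robot.current_t(): time.
- robot.current_qpos(): joint angles.
- robot.current_joint_vel(): joint speeds.
- robot.current_joint_efforts(): joint torques, N m.
- robot.current_tcp_pos(): TCP position.
- robot.current_eef_rot(): TCP orientation.
- robot.current_contact_force(): force on the tool from outside, world axes, zero at the start.
- robot.current_ft_torque(): the same for the moment, N m.
- robot.current_gripper_width(): opening from 0.0 (shut) to 1.0 (fully open).
- robot.current_finger_force(): force on a finger pad.
Only numpy, scipy, OpenCV 4.12 (cv2) and the standard library are available. Lean on these libraries where they do the work, as an engineer would, in place of code of your own. Each camera call takes 0.05 s, during which the arm holds its last target. There are 200 camera calls.

## Working session

There is one attempt and no reset: what is moved stays moved. The work goes in short steps, each a Python script; the robot and the scene stay as the last script left them, time stands still between calls to the robot, and variables do not carry over. Pictures are saved under pics/ and viewed, at most 10 in all, crops included, and the job is handed in when it is done.

```bash
mkdir -p pics
cat > h.py <<'E'
import numpy as np, cv2
from bench import robot
from scipy.spatial.transform import Rotation as Rn
def R(o):
    o=np.array(o,float)
    return o if o.shape==(3,3) else Rn.from_euler('xyz',o).as_matrix()
def K(im): 
    f=200/np.tan(np.radians(im['fovy'])/2); return np.array([[f,0,im['cx']],[0,f,im['cy']],[0,0,1.]])
def ray(im,u,v):
    k=K(im); d=np.array([im['k1'],0,0,0.])
    p=cv2.undistortPoints(np.array([[[u,v]]],float),k,d)[0,0]
    return np.array(im['eye'],float),R(im['orientation'])@np.array([p[0],p[1],1])
def onz(im,u,v,z):
    e,d=ray(im,u,v); return e+d*(z-e[2])/d[2]
def proj(im,P):
    r=R(im['orientation']); c=r.T@(np.array(P,float)-np.array(im['eye']))
    x,y=c[:2]/c[2]; s=1+im['k1']*(x*x+y*y); k=K(im)
    return np.array([k[0,0]*x*s+k[0,2],k[1,1]*y*s+k[1,2]])
E
python3 - <<'E'
from h import *
import pickle
for n in('top','side'):
    im=robot.get_image(n); cv2.imwrite(f'pics/{n}0.png',im['img']); pickle.dump(im,open(n+'0.pkl','wb'))
    print(n,im['fovy'],im['cx'],im['cy'],im['k1'],im['eye'],im['orientation'])
print(robot.current_eef_rot(),robot.current_t())
E
```

```text
top 57.721338216237044 318.65691501747085 203.2202288901835 0.019988363298077516 [ 408.21733097   60.98342929 1203.54793624] [-3.04100413 -0.02428016 -1.55098352]
side 47.93678577372127 318.45063505933695 202.4909669644665 -0.007986645272002315 [  82.5629731   422.62436207 1145.34814994] [-2.64037006  0.01205134 -2.31787765]
[-3.14004689e+00 -3.14549872e-04  3.67792520e-01] 0.1
```

View pics/top0.png

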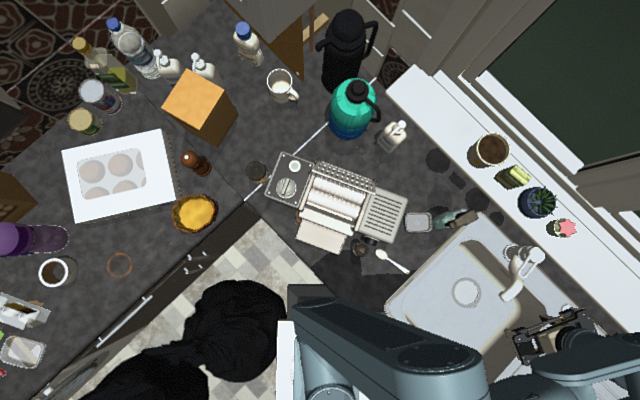

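View pics/side0.png

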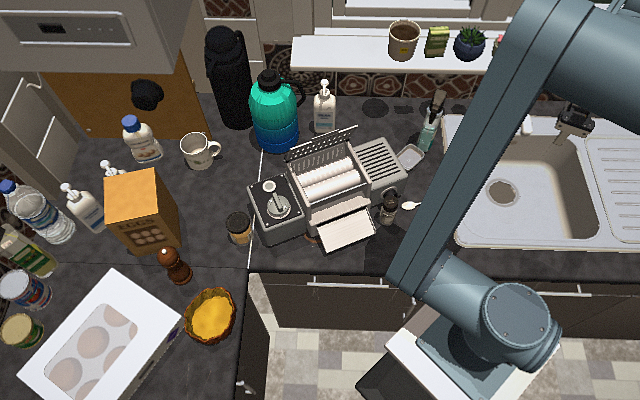

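The control unit is the left (+y) end box: top view stop ≈(287,187), start ≈(295,167); the guard stands open at the back with its edge around (345,170)-(375,183). I'll enlarge both views for precise pixels.

Run:
```python
import cv2
a=cv2.imread('pics/top0.png')[140:260,245:425]; b=cv2.imread('pics/side0.png')[115:260,235:415]
cv2.imwrite('pics/c1.png',cv2.resize(a,None,fx=4.4,fy=4.4,interpolation=cv2.INTER_CUBIC))
cv2.imwrite('pics/c2.png',cv2.resize(b,None,fx=4,fy=4,interpolation=cv2.INTER_CUBIC))
```

```text
(no output)
```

View pics/c1.png

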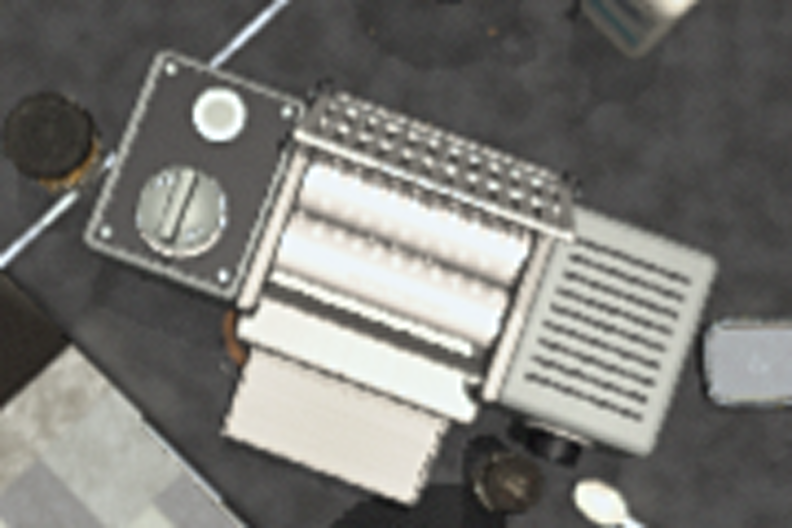

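View pics/c2.png

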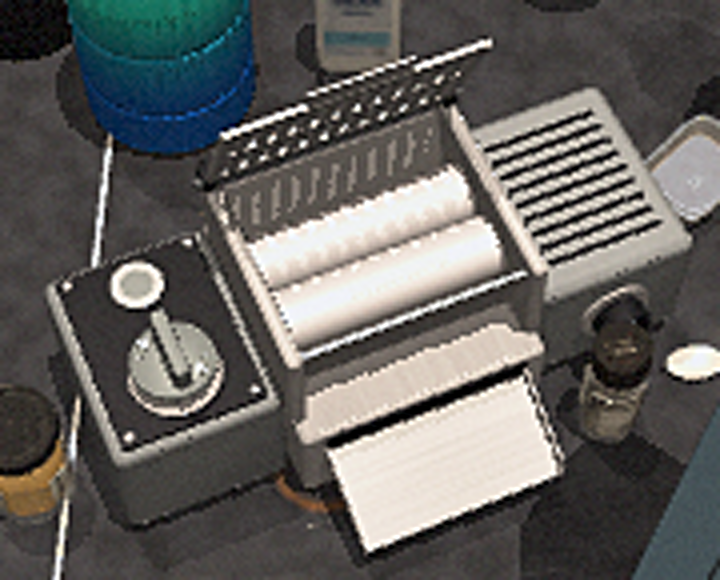

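The crops show the stop wing, start button, panel corners and the guard's free edge clearly (side crop edge (222,138)–(490,42), top crop (325,92)–(575,182) or so). Now the rays.

Run:
```python
from h import *
import pickle
T=pickle.load(open('top0.pkl','rb'));S=pickle.load(open('side0.pkl','rb'))
t=lambda u,v,z:onz(T,245+u/4.4-.4,140+v/4.4-.4,z).round(1)
s=lambda u,v,z:onz(S,235+u/4-.4,115+v/4-.4,z).round(1)
print('start',t(218,115,122),s(136,286,122))
print('wing top ends',t(190,170,163),t(168,243,163),s(157,312,163),s(185,382,163))
print('dome',t(182,212,140),s(175,362,140))
print('box corners T',[t(*p,118) for p in((165,50),(88,240),(237,298))],'S',[s(*p,118) for p in((48,290),(120,465),(280,400))])
print('gearbox corners T',[t(*p,118) for p in((716,260),(652,452))],'S',[s(*p,118) for p in((597,90),(690,240))])
st=(t(218,115,122)+s(136,286,122))[:2]/2
c=np.mean([t(182,212,140)[:2],s(175,362,140)[:2]],0)
a=st-c; print('len72?',np.linalg.norm(a),np.arctan2(a[1],a[0]))
g=t(716,260,118)[:2]-t(165,50,118)[:2]; print('420?',np.linalg.norm(g),'yaw',np.arctan2(g[0],-g[1]))
yaw=np.arctan2(g[0],-g[1])
ax=np.array([np.cos(yaw),np.sin(yaw)]);ay=np.array([-ax[1],ax[0]])
m=(st+c)/2-6*ax-151*ay; print('machine',m,yaw)
def W(x,y,z): return np.r_[m+x*ax+y*ay,z]
for q in(1.15,1.2,1.25,1.3,1.35,1.4):
  e=[W(68-125*np.cos(q),y,170+125*np.sin(q)) for y in(88,-88)]
  print(q,[((proj(T,p)-[244.6,139.6])*4.4).round() for p in e],[((proj(S,p)-[234.6,114.6])*4).round() for p in e])
```

```text
start [630.1 113.2 122. ] [629.1 113.4 122. ]
wing top ends [584.5 128.7 163. ] [535.8 141.7 163. ] [583.4 128.3 163. ] [533.4 147.9 163. ]
dome [559.7 134.7 140. ] [559.2 136.7 140. ]
box corners T [array([675.6, 151.2, 118. ]), array([542.1, 199.7, 118. ]), array([504.6,  97.1, 118. ])] S [array([669.1, 156.9, 118. ]), array([537.1, 203.6, 118. ]), array([502.3,  99.2, 118. ])]
gearbox corners T [array([ 538.1, -231.2,  118. ]), array([ 405.9, -186.9,  118. ])] S [array([ 532.1, -228.6,  118. ]), array([ 403.6, -182.7,  118. ])]
len72? 73.63954440380519 -0.3090821318748564
420? 406.36930248236024 yaw -0.34517586307275666
machine [537.78621619 -15.56323719] -0.34517586307275666
1.15 [array([293., 139.]), array([575., 247.])] [array([224., 140.]), array([497.,  45.])]
1.2 [array([296., 129.]), array([579., 237.])] [array([220., 131.]), array([493.,  35.])]
1.25 [array([300., 119.]), array([583., 227.])] [array([216., 121.]), array([489.,  26.])]
1.3 [array([304., 109.]), array([587., 217.])] [array([212., 111.]), array([485.,  17.])]
1.35 [array([307.,  99.]), array([591., 207.])] [array([208., 102.]), array([480.,   8.])]
1.4 [array([311.,  89.]), array([595., 197.])] [array([204.,  93.]), array([476.,  -1.])]
```

```bash
cat >> h.py <<'E'
yaw=-0.345; ax=np.array([np.cos(yaw),np.sin(yaw)]); ay=np.array([-ax[1],ax[0]])
m=np.array([537.8,-15.6]); st=np.array([560.3,136.9])
def W(x,y,z): return np.r_[m+x*ax+y*ay,z]
def log(*a): print(*a,'t',round(robot.current_t(),2),'tcp',robot.current_tcp_pos().round(1) if hasattr(robot.current_tcp_pos(),'round') else robot.current_tcp_pos(),'F',np.round(robot.current_contact_force(),1))
E
python3 - <<'E'
from h import *
robot.move_gripper(0.0)
p=np.array(robot.current_tcp_pos()); robot.move_linear([p[0],p[1],420],speed=250)
cands=[(o,robot.inverse_kinematics([*st,330],[np.pi,0,o])) for o in(np.pi/2+yaw,yaw-np.pi/2)]
for c in cands: print(c)
q=np.array(robot.current_qpos())
o=min((c for c in cands if c[1] is not None),key=lambda c:np.abs(np.array(c[1])-q).max())[0]
robot.move_ptp([*st,330],[np.pi,0,o]); log('above')
robot.move_linear([*st,175],speed=150); log('near')
print(robot.move_linear([*st,155.5],speed=15,f_stop=14)); log('press')
robot.move_linear([*st,200],speed=80); log('up')
E
```

```text
(1.2257963267948966, array([ 4.63365138e-02,  2.60959199e-01,  1.26523361e+00, -4.44089210e-16,
        1.61539984e+00,  3.91336514e-01]))
(-1.9157963267948965, array([ 0.04633651,  0.2609592 ,  1.26523361,  0.        ,  1.61539984,
       -2.75025614]))
above t 5.16 tcp [560.6 136.  330.1] F [ 0.2  0.6 -0.1]
near t 6.34 tcp [561.  136.9 176. ] F [-0.   0.7  0.5]
False
press t 7.79 tcp [560.4 136.9 156.9] F [-3.5 -0.7  8.2]
up t 8.5 tcp [560.1 136.9 199.6] F [ 0.2 -0.2 -0.5]
```

Run:
```python
from h import *
robot.move_linear([*st,385],speed=200)
robot.move_ptp(W(85,0,385),[np.pi,0,yaw]); log('hi')
robot.move_linear(W(85,0,279),speed=150); log('behind')
for n in('top','side'):
    im=robot.get_image(n)['img']; cv2.imwrite(f'pics/{n}1.png',im)
a=cv2.resize(cv2.imread('pics/side1.png')[85:245,235:415],None,fx=3.5,fy=3.5); b=cv2.resize(cv2.imread('side' and 'pics/top1.png')[140:200,255:305],None,fx=4,fy=4)
c=np.zeros((560,800,3),np.uint8); c[:,:630]=a[:560,:630]; b=cv2.resize(b,(170,204)); c[:204,630:]=b; cv2.imwrite('pics/m1.png',c)
```

```text
hi t 10.74 tcp [617.6 -43.9 384.4] F [-0.1 -0.2 -0.2]
behind t 11.6 tcp [618.3 -44.2 280.1] F [ 0.1 -0.3 -0. ]
```

View pics/m1.png

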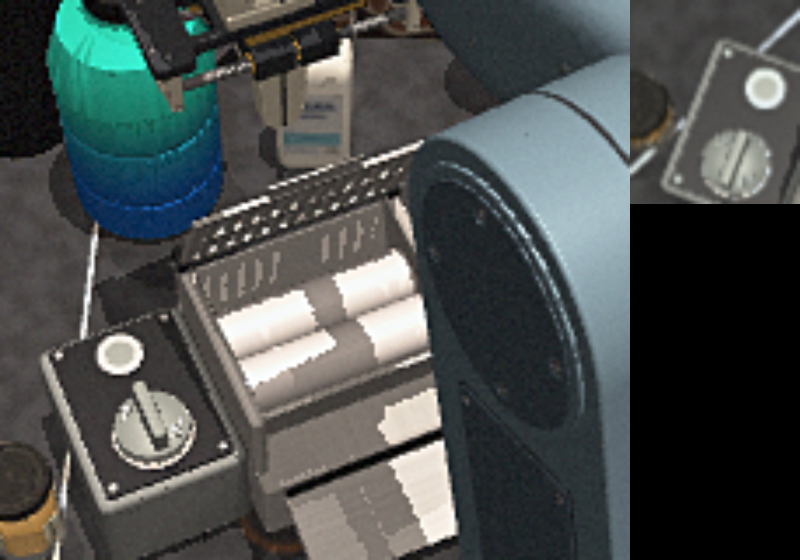

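Side view shows the head, wing still in line with the machine; the guard is still open with the gripper behind it. I'll check the 6 mm drop numerically by registering the head patch between the two side images, then close the guard.

Run:
```python
from h import *
import pickle
S=pickle.load(open('side0.pkl','rb'))
print('expected',proj(S,[*st,157])-proj(S,[*st,163]))
a=cv2.imread('pics/side0.png',0);b=cv2.imread('pics/side1.png',0)
def sh(x0,x1,y0,y1):
    s=4; t=cv2.resize(a[y0:y1,x0:x1],None,fx=s,fy=s,interpolation=2); I=cv2.resize(b[y0-6:y1+6,x0-6:x1+6],None,fx=s,fy=s,interpolation=2)
    r=cv2.matchTemplate(I,t,cv2.TM_CCOEFF_NORMED); _,v,_,l=cv2.minMaxLoc(r); return np.array(l)/s-6,v
print('wing',sh(270,287,190,214),'start',sh(260,278,178,194))
def P(q,dx=0,r=110): return W(68-r*np.cos(q)+7.5+dx,0,170+r*np.sin(q))
robot.move_linear(P(1.4),speed=80); log(1.4)
for q in np.linspace(1.3,0.08,14):
    if robot.move_linear(P(q),speed=75,f_stop=15): print('stopped',q); log(q); break
log('end')
```

```text
expected [0.22097426 1.15732184]
wing (array([0.  , 0.75]), 0.8939541578292847) start (array([0., 0.]), 0.9784377217292786)
1.4 t 12.2 tcp [591.5 -34.9 279. ] F [ 0.5 -0.2 -0.6]
end t 16.29 tcp [505.3  -4.  178.4] F [-0.5  0.8 -0.3]
```

Run:
```python
from h import *
p=np.array(robot.current_tcp_pos())
print(robot.move_linear([p[0],p[1],166],speed=15,f_stop=10)); log('shut')
robot.sleep(0.3); log('hold')
robot.move_linear([p[0],p[1],300],speed=150)
tgt=st-20*ax-40*ay
psi=np.pi/2+yaw
robot.move_ptp([*tgt,300],[np.pi,0,psi]); log('pre')
im=robot.get_image('side')['img']; cv2.imwrite('pics/side2.png',im)
cv2.imwrite('pics/m2.png',cv2.resize(im[60:280,200:440],None,fx=2.7,fy=2.7))
```

```text
True
shut t 16.82 tcp [505.8  -4.  172.7] F [-0.6  0.3  6.4]
hold t 17.12 tcp [505.8  -4.  172.7] F [-1.5 -0.1  6.2]
pre t 19.35 tcp [527.8 105.8 299.5] F [ 0.  -0.1  0.4]
```

View pics/m2.png

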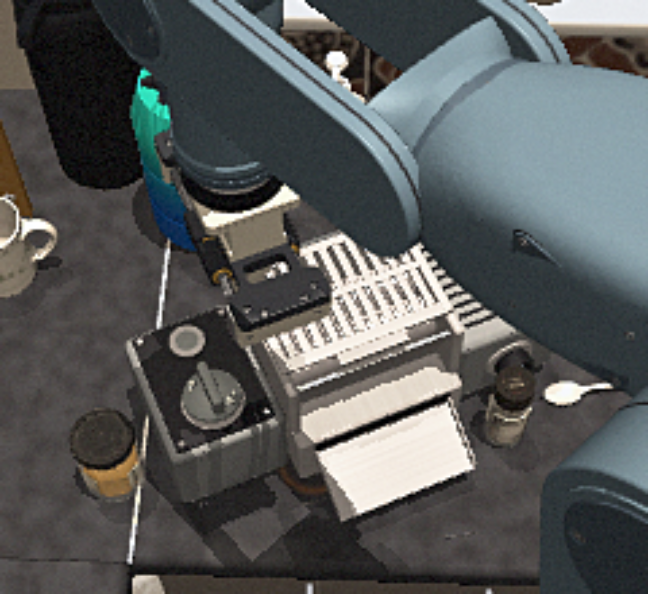

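Guard lies level over the rollers (side view, front edge at the machine front), stopped hard at 172.7 mm under >6 N. Now the twist: fingertip beside the wing's front half, following its arc clockwise.

Run:
```python
from h import *
psi=np.pi/2+yaw
def P(th,off,z=148,l=-20):
    c,s=np.cos(yaw-th),np.sin(yaw-th); x=np.array([c,s]);y=np.array([-s,c])
    return [*(st+l*x+off*y),z]
o=lambda th:[np.pi,0,psi-th]
robot.move_linear(P(0,-32,200,-20),o(0),speed=150)
print(robot.move_linear(P(0,-32),o(0),speed=80,f_stop=10)); log('down')
for th in np.arange(0,0.91,0.15):
    r=robot.move_linear(P(th,-14 if th==0 else -12.5),o(th),speed=25,f_stop=20); log(round(th,2),r)
    if r: break
robot.sleep(.2)
robot.move_linear(P(.4,-25),o(.4),speed=50); robot.move_linear(P(0,-32),o(0),speed=60); log('back')
robot.move_linear(P(0,-32,300),speed=150); 
robot.move_ptp(W(-110,-60,330),o(0)); log('clear')
for n in('top','side'): cv2.imwrite(f'pics/{n}3.png',robot.get_image(n)['img'])
a=cv2.resize(cv2.imread('pics/side3.png')[110:250,225:425],None,fx=3.9,fy=3.9); cv2.imwrite('pics/m3.png',a)
a=cv2.imread('pics/side0.png',0);b=cv2.imread('pics/side3.png',0);c=cv2.imread('pics/side1.png',0)
for A in(a,c):
    t=cv2.resize(A[190:214,270:287],None,fx=4,fy=4,interpolation=2); I=cv2.resize(b[184:220,264:293],None,fx=4,fy=4,interpolation=2)
    _,v,_,l=cv2.minMaxLoc(cv2.matchTemplate(I,t,cv2.TM_CCOEFF_NORMED)); print(np.array(l)/4-6,v)
```

```text
False
down t 21.02 tcp [531.  113.6 148.4] F [0.5 0.3 0.8]
0.0 False t 21.88 tcp [536.7 130.5 147.9] F [-0.1  0.7  0. ]
0.15 False t 22.23 tcp [536.5 134.9 148. ] F [-1.3 -2.   2.3]
0.3 False t 22.53 tcp [536.6 138.8 148. ] F [-1.4 -1.9  1.4]
0.45 False t 22.83 tcp [537.3 142.4 147.9] F [-2.4 -1.   0.2]
0.6 False t 23.13 tcp [538.4 145.7 147.9] F [-1.5 -0.  -0.2]
0.75 False t 23.43 tcp [540.  148.9 147.9] F [-0.4  0.2  0.7]
0.9 False t 23.73 tcp [541.9 151.8 147.9] F [-1.7  0.2  1.1]
back t 25.13 tcp [530.9 113.7 148. ] F [ 0.2  0.6 -0.2]
clear t 27.08 tcp [414.4 -34.6 329.7] F [ 0.2 -0.1  0.6]
[0. 0.] 0.9948961734771729
[ 0.   -0.75] 0.8932255506515503
```

View pics/m3.png

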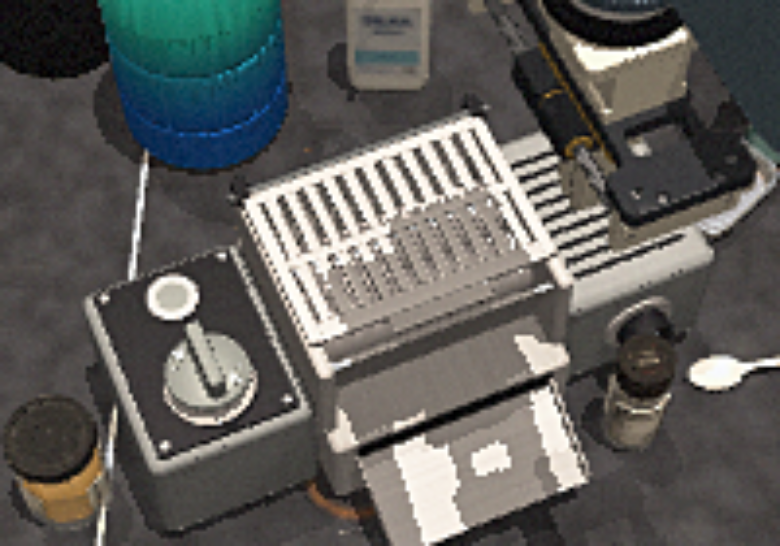

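The guard lies flat over the rollers, and the stop head matches its initial "out" picture exactly (shift 0, correlation 0.995). The arm is clear.

```bash
python3 -c "
from bench import robot
print(robot.hand_in())"
```

```text
the job is handed in; nothing more can be done
None
```

I latched the stop button, pushed the guard shut, then turned the stop button clockwise until it sprang out, and handed the job in at about 27 s. The final picture shows the guard level over the rollers, the stop button out and the arm clear, and the arm never touched the start button or the things round the machine.

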